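Wind the clockwork turntable and centre a mug on it

TASK

Get the mug ready for banding on the clockwork turntable: first wind the turntable's key clockwise, a part turn at a time, until it is fully wound up against its stop. Then set the mug down gently, upright and centred on the bare metal wheel so that no part of its foot overhangs the wheel's edge, and let go. Leave the tin, jar and beaker where they are.

Things in the scene. Friction and masses are not known exactly. Their poses are not given: they have to be found in the camera images.
- turntable: Fixed grey-painted clockwork turntable unit, 250 mm long along its own y, about 128 mm across at its round drum (height 44 mm) and 76 mm across at its box (height 45 mm). Origin on the table; +y points from the wheel end to the key end. The wheel's axis is at y = -70 mm, the key's axis at y = +80 mm. Held fast to the table.
- wheel_top (a point): Centre of the flat top face of the bare aluminium wheel head, 66 mm above the table. The wheel is a round disc 112 mm in diameter and 10 mm thick, with fine turned rings; its brake is on, so it does not turn.
- wind_key (a joint): Turn of the winding key about its upright axis, rad: 0 is run down, 3.6 is the fixed stop (fully wound). It grows as the key is turned clockwise seen from above. It starts between 0 and 0.7. Turning takes 0.11 to 0.18 N m, rising with the turn (a spring); a pawl holds the key wherever it is let go.
- key_grip (a point): Middle of the steel winding key's flat wings, on the key's axis, 77 mm above the table. The wings stand upright along this point's x axis: 62 mm long, 10 mm thick (along its y), reaching 16 mm above and 14 mm below this point. They turn with the key. Under them are a short round stem and the box top, 32 mm below this point.
- mug_center (a point): Centre of the brown mug's round body, on its axis, half-way up. Body and foot 93 mm in diameter, 125 mm tall, hollow, open on top; wall 6 to 9 mm thick, its middle 42 mm from the axis. z is up; a loop handle 20 mm wide stands out on the -y side to 102 mm from the axis. 0.3 to 0.55 kg. Stands upright, alone, right of the turntable, handle turned away from it.
- paint_tin: Bystander: dripped tin, 101 mm in diameter, 134 mm tall; origin at the centre of its underside.
- lidded_jar: Bystander: jar with a lid, 68 mm in diameter, 104 mm tall; origin at the centre of its underside.
- beaker: Bystander: pale tapered beaker, 70 mm in diameter at the rim, 78 mm tall; origin at the centre of its underside.

How it is judged (in metres and radians):
On the way, in this order (a step that is already met when the one before it is completed fails the run):
1. the key is wound fully, up against its stop, while the mug is still off the wheel (value of joint wind_key above 3.35 rad), for 0.2 s.
2. the mug stands upright and centred on the wheel (horizontal distance between mug_center and wheel_top below 0.0095 m and z of mug_center in the frame of wheel_top between 0.0595 and 0.0655 m and angle between mug_center's own z axis and vertical below 0.06 rad), for 0.2 s.
At the end, for the whole second after the job is handed in: The key is still wound to its stop (above 3.35 of 3.6 rad); the mug stands upright (within 0.06 rad) on the wheel, its axis within 9.5 mm of the wheel's centre so that its foot overhangs nowhere, its foot down on the wheel (within 3 mm), let go and at rest (all of step 2 and value of joint wind_key above 3.35 rad and linear speed of mug below 0.02 m/s); the robot touches nothing.
It fails at once if a bystander (tin, jar or beaker) is shifted more than 30 mm (distance of any of paint_tin, lidded_jar, beaker from where it was at the start of the episode above 0.03 m).
It fails at once if the mug is tipped by more than 0.6 rad (angle between mug_center's own z axis and vertical above 0.6 rad).
It fails at once if the mug is dropped onto the wheel, or comes down on it fast (over 0.35 m/s in the last 20 mm) (horizontal distance between mug_center and wheel_top below 0.04 m and z of mug_center in the frame of wheel_top below 0.0825 m and linear speed of mug above 0.35 m/s).
It fails at once if the mug is rammed onto the turntable (more than 60 N between them) (contact force between mug and turntable above 60 N).
It also fails if it takes over 67 s, if anything falls off the work surface, if the arm or the gripper's body presses on something with over 40 N, if the wrist force passes 120 N, or if a joint passes its speed limit or range.

ROBOT

A 6-joint arm with a two-finger parallel gripper is mounted at the origin on the work surface; the furniture and walls round the work are solid. World frame = base frame: x ahead of the robot, y to its left, z up, the work surface at z = 0. Lengths are in mm, angles in rad, forces in N, time in s.
With the tool pointing down it reaches from about 350 to 775 mm from the base axis. Payload 7.3 kg.
Tool frame: the origin (TCP) lies midway between the tips of the shut fingers; the grasp point (between the pads) lies 19 mm behind it; z points along the fingers, x is the direction in which the jaws open and shut, and the axes are right-handed (so a half turn about z gives the same grasp; the last joint's range is limited). The gripper opens to 92 mm and grips with 3 to 60 N. Pads are 19 mm wide; open, the fingers measure 130 mm over their backs; the gripper's body (75 mm by 190 mm) begins 47 mm behind the grasp point.
Start: joints at [1.008, 0.342, 1.524, -0, 1.275, -0.146], TCP at [212.527, 480.08, 226.741] pointing down, gripper open.
Joint ranges: [-2.53, 2.53], [-0.77, 2.02], [0.04, 2.7], [-1, 4.14], [0.28, 2.66], [-3.11, 3.11]. Speed limits (rad/s): [2.57, 2.57, 3.14, 3.14, 3.14, 3.14].

INTERFACE

Orientations are given as [roll, pitch, yaw] about the fixed x, y, z axes, in that order (R = Rz(yaw) Ry(pitch) Rx(roll)).
In Python, from plant import bot gives the robot as it stands.
- The arm moves only by the shell command python3 -m pendant 'ROWS' [OPENING]. ROWS is JSON, a list of rows, each an object with "linear": the shift along the world's x, y, z in mm, a list of three; "twist": the turn about the world's z in degrees. In form: [{"linear": [x, y, z], "twist": twist}, ...]. A call has 1 to 20 rows; each row is the pose to reach, as a shift and turn from the pose commanded when the call began; what a row does not reach only later rows make up. A row lasts 1/8 s, in which the tool goes at most 62.5 mm and 10.7 degrees, less where a joint would pass 70% of its speed; a pose out of reach is approached as far as the arm can. A call with a gripper value outside its range is refused whole. OPENING is the closure in counts, from 0 (fully open) to 255 (shut), set as the call begins (- or left out, the last holds). The fingers move at their own pace and stop on an object; the grip force is fixed at half the most. Time passes only in rows, so rows that repeat a pose let the fingers close. It gives the time, the measured TCP pose, the force and the opening at its end, in the units of the state.
- bot.get_obs(): the state, without advancing time (a new reading comes with each control period).
- bot.capture(name): name is "side" or "top" or "wrist"; returns a dict with "frame" (384x512x3 uint8, blue, green, red), "z_map" (384x512 float32, mm along the optical axis (not along the pixel's ray), 0 where there is no reading), "fx", "fy", "cx", "cy" (pixels), "k1" (the pictures are not rectified: a ray, as slopes to the right and down, at radius r is drawn at 1 + k1 r^2 times it, then the intrinsics apply), "rvec" (rotation vector, rad) and "tvec" (3), from world to camera coordinates, as OpenCV has them. Camera axes: x right, y down, z forward; pixel columns grow to the right and rows downward; lengths in mm; the calibration is good to about 2 mm. A picture is of the moment at which its call begins.
- bot.close_job(): hands the job in, once; it reports no verdict.
The state is a dict: "time": time; "joint_positions": joint angles; "dq": joint speeds; "tau": joint torques, N m; "tool_pos": TCP position; "tcp_rot": TCP orientation; "contact_force": force on the tool from outside, world axes, zero at the start; "moment": the same for the moment, N m; "grip_width": finger opening in mm.
Only numpy, scipy, OpenCV 4.12 (cv2) and the standard library are available. Lean on these libraries where they do the work, as an engineer would, in place of code of your own. Each camera call takes 0.05 s, during which the arm holds its last target. There are 200 camera calls.

## Working session

There is one attempt and no reset: what is moved stays moved. The work goes in short steps, Python scripts to look and compute and a shell command to move; the robot and the scene stay as the last step left them, time stands still between calls to the robot, and variables do not carry over. Pictures are saved under pics/ and viewed, about 8 in all and at most 12, crops included, and the job is handed in when it is done.

```bash
mkdir -p pics
cat > h.py <<'E'
import numpy as np, cv2
from plant import bot
def cap(n,save=None):
    c=bot.capture(n)
    if save: cv2.imwrite('pics/'+save,c['frame'])
    return c
def pts(c):
    """world point per pixel from z_map"""
    h,w=c['z_map'].shape
    u,v=np.meshgrid(np.arange(w),np.arange(h))
    K=np.array([[c['fx'],0,c['cx']],[0,c['fy'],c['cy']],[0,0,1.]])
    n=cv2.undistortPoints(np.stack([u,v],-1).reshape(-1,1,2).astype(float),K,np.array([c['k1'],0,0,0.])).reshape(h,w,2)
    z=c['z_map']
    P=np.dstack([n[...,0]*z,n[...,1]*z,z])
    R=cv2.Rodrigues(np.array(c['rvec'],float))[0]
    W=(P-np.array(c['tvec']).reshape(3))@R
    W[z==0]=np.nan
    return W
E
python3 - <<'E'
from h import *
print(bot.get_obs())
a=cap('top');b=cap('side');
cv2.imwrite('pics/top1.png',a['frame']);cv2.imwrite('pics/side1.png',b['frame'])
for n,c in(('top',a),('side',b)):
    W=pts(c);np.savez(n+'1.npz',W=W,f=c['frame']);R=cv2.Rodrigues(np.array(c['rvec'],float))[0]
    print(n,-R.T@np.array(c['tvec']).reshape(3),c['k1'],c['fx'],np.isnan(W).mean())
E
```

```text
{'time': 0.0, 'joint_positions': array([ 1.00801646e+00,  3.42679795e-01,  1.52502298e+00, -2.96561415e-05,
        1.27536943e+00, -1.46010295e-01]), 'dq': array([ 0.00210088,  0.0011692 , -0.00017331, -0.00025245, -0.00032529,
       -0.00244734]), 'tau': array([ 1.79928534e-04, -4.31236553e+01, -2.44225860e+01,  7.17364834e-02,
        5.58151701e-02, -1.13323679e-04]), 'tool_pos': array([212.30036139, 479.71969296, 226.06515257]), 'tcp_rot': array([-3.14140545e+00,  1.46792742e-03,  1.15403554e+00]), 'contact_force': array([0.43643433, 0.8973168 , 0.23254369]), 'moment': array([ 0.01693715, -0.02342834, -0.01314665]), 'grip_width': 91.61287643251734}
top [ 176.0112841   -28.96096205 1426.04042567] -0.12679357235366137 427.5578303943631 0.004328409830729167
side [-232.76864789 1112.34048758 1060.50657659] -0.1738174025994172 492.0082738960497 0.004160563151041667
```

View pics/top1.png

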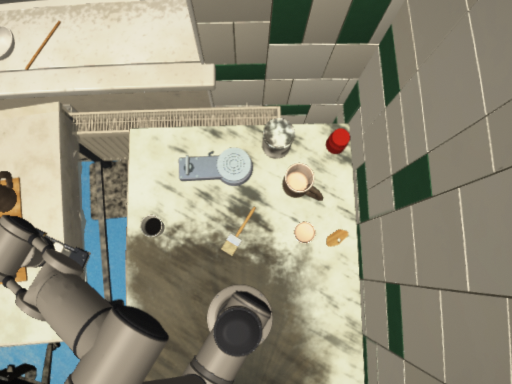

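View pics/side1.png

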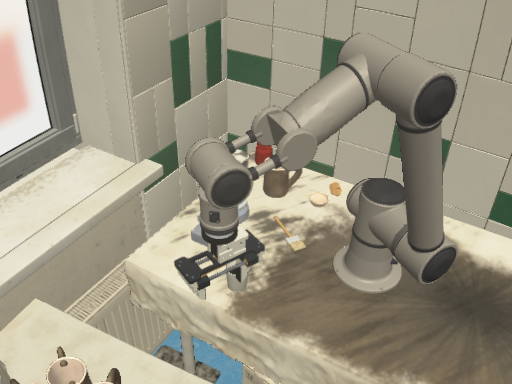

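The top view shows the wheel at about (235,166) and the key near (190,165). The mug is at (299,179) with its handle toward the lower right (318,195), the tin at (278,136), the jar at (338,140), and the beaker probably at (152,226). The side view is mostly blocked by the arm.

Run:
```python
from h import *
d=np.load('top1.npz');W=d['W'];f=d['f']
def circ(box,z0,z1):
    x0,y0,x1,y1=box
    w=W[y0:y1,x0:x1].reshape(-1,3); m=(w[:,2]>z0)&(w[:,2]<z1); p=w[m]
    (c,r)=cv2.minEnclosingCircle(p[:,:2].astype(np.float32)); print(m.sum(),np.round(c),round(r,1),'mean',np.round(p.mean(0)),'z',np.round(np.percentile(p[:,2],[5,50,95])))
    return p
print('wheel');wp=circ((212,142,258,192),58,75)
print('mug');circ((275,158,335,206),112,140)
print('handle');circ((275,158,335,206),40,108)
print('tin');circ((258,112,298,160),125,145)
print('jar');circ((322,122,354,156),95,115)
print('beaker');circ((138,212,168,242),65,90)
k=circ((176,150,212,186),66,105)
print(np.round(k).astype(int).tolist())
w=W[142:190,172:258].reshape(-1,3);p=w[(w[:,2]>25)&(w[:,2]<56)]
print(cv2.minAreaRect(p[:,:2].astype(np.float32)), len(p))
cv2.imwrite('pics/top1c.png',cv2.resize(f[135:205,165:335],None,fx=4.5,fy=4.5,interpolation=cv2.INTER_CUBIC))
```

```text
wheel
902 [497.   9.] 56.3 mean [496.   8.  66.] z [62. 67. 71.]
mug
250 [ 423. -214.] 65.8 mean [ 425. -211.  121.] z [113. 122. 127.]
handle
312 [ 415. -216.] 72.8 mean [ 425. -210.   74.] z [ 44.  75. 104.]
tin
786 [ 577. -138.] 51.5 mean [ 577. -138.  132.] z [127. 132. 137.]
jar
252 [ 570. -343.] 30.7 mean [ 568. -342.  104.] z [ 98. 104. 109.]
beaker
77 [301. 274.] 35.8 mean [305. 278.  76.] z [66. 76. 82.]
78 [492. 154.] 30.1 mean [491. 154.  88.] z [72. 91. 97.]
[[522, 155, 96], [522, 152, 93], [519, 158, 95], [519, 155, 94], [519, 152, 92], [515, 158, 96], [515, 155, 95], [515, 152, 97], [519, 151, 79], [512, 158, 96], [511, 155, 98], [513, 152, 92], [515, 150, 84], [510, 159, 92], [510, 156, 91], [509, 152, 93], [512, 150, 81], [507, 159, 90], [505, 155, 95], [506, 152, 92], [510, 151, 78], [503, 159, 91], [503, 155, 92], [503, 153, 90], [505, 150, 84], [500, 159, 92], [499, 155, 93], [499, 152, 93], [502, 150, 81], [497, 159, 88], [497, 156, 89], [497, 152, 90], [499, 150, 82], [492, 158, 96], [492, 155, 96], [493, 152, 93], [496, 151, 78], [490, 159, 92], [489, 155, 94], [490, 152, 90], [493, 151, 77], [486, 158, 95], [487, 156, 90], [486, 152, 94], [490, 151, 77], [492, 149, 67], [483, 158, 94], [483, 156, 91], [483, 152, 90], [487, 151, 75], [479, 158, 94], [478, 154, 101], [479, 152, 97], [483, 151, 79], [485, 149, 67], [476, 158, 94], [478, 156, 87], [477, 153, 90], [481, 152, 70], [473, 158, 96], [474, 156, 91], [474, 153, 88], [477, 152, 73], [471, 159, 88], [470, 155, 92], [469, 152, 97], [474, 151, 74], [467, 159, 91], [466, 155, 96], [467, 152, 91], [470, 151, 76], [463, 158, 94], [463, 155, 94], [465, 153, 84], [468, 152, 73], [462, 157, 82], [464, 154, 76], [465, 152, 70]]
((495.94903564453125, 70.73989868164062), (243.2407989501953, 106.83158874511719), 83.74945831298828) 979
```

View pics/top1c.png

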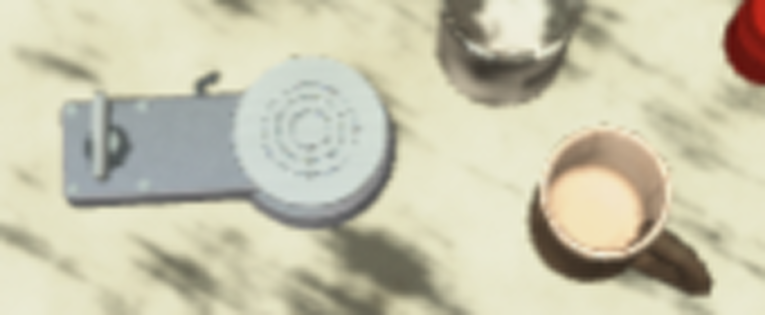

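The crop shows the key wings at (100,135), lying along world x, the wheel at (312,130), and the mug rim at (605,192) with its handle at the lower right. The key is near (492,156) and the wheel near (497,9). I'll move above the key with the jaws along y, which is tool yaw 90°.

```bash
python3 -m pendant '[{"linear":[50,-58,0],"twist":6},{"linear":[100,-116,0],"twist":12},{"linear":[150,-174,0],"twist":18},{"linear":[200,-232,0],"twist":24},{"linear":[240,-280,0],"twist":24},{"linear":[280,-324,-20],"twist":24},{"linear":[280,-324,-20],"twist":24},{"linear":[280,-324,-20],"twist":24},{"linear":[280,-324,-20],"twist":24}]' 0
python3 - <<'E'
from h import *
o=bot.get_obs();print(o['tool_pos'],o['tcp_rot'],o['joint_positions'])
c=cap('wrist','wrist1.png');W=pts(c);np.savez('w1.npz',W=W,f=c['frame'])
R=cv2.Rodrigues(np.array(c['rvec'],float))[0];print(-R.T@np.array(c['tvec']).reshape(3))
m=(W[...,2]>86)&(W[...,2]<100)&(np.abs(W[...,0]-492)<60)&(np.abs(W[...,1]-156)<60)
p=W[m];print(len(p),cv2.minAreaRect(p[:,:2].astype(np.float32)),p.mean(0))
E
```

```text
time: 1.23
tool_pos: [492.0, 156.2, 206.4]
tcp_rot: [-3.14, -0.0, 1.572]
contact_force: [-0.4, 0.6, 0.7]
grip_width: 91.7
[491.9901361  156.22683153 206.38109563] [-3.14022577e+00 -3.31018215e-04  1.57218223e+00] [ 1.58582579e-01  3.44218760e-01  1.57980760e+00  5.76240946e-04
  1.21886456e+00 -1.41379887e+00]
[424.2745272  156.45761742 364.14584068]
554 ((491.8290710449219, 156.5485076904297), (10.038299560546875, 61.11759948730469), 88.65217590332031) [490.44275383 156.58779094  91.70500297]
```

View pics/wrist1.png

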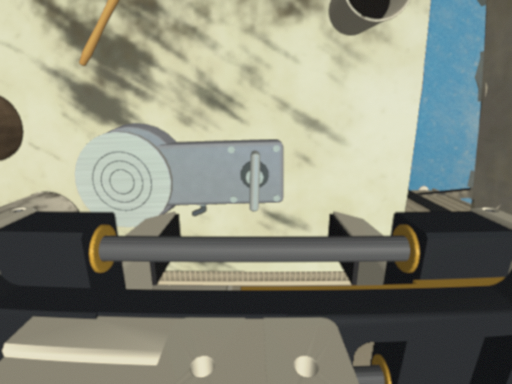

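The wrist view shows the key at (255,180) and the wheel at (122,180). The measured key centre is (491.8,156.5), with a 61 × 10 mm outline along x, so the tool is already aligned. I'll descend and grip.

```bash
python3 -m pendant '[{"linear":[0,0,-40],"twist":0},{"linear":[0,0,-80],"twist":0},{"linear":[0,0,-110],"twist":0},{"linear":[0,0,-130],"twist":0},{"linear":[0,0,-140],"twist":0},{"linear":[0,0,-146],"twist":0},{"linear":[0,0,-146],"twist":0}]' 0
python3 -m pendant '[{"linear":[0,0,0],"twist":0},{"linear":[0,0,0],"twist":0},{"linear":[0,0,0],"twist":0},{"linear":[0,0,0],"twist":0},{"linear":[0,0,0],"twist":0},{"linear":[0,0,0],"twist":0},{"linear":[0,0,0],"twist":0},{"linear":[0,0,0],"twist":0},{"linear":[0,0,0],"twist":0},{"linear":[0,0,0],"twist":0}]' 255
python3 - <<'E'
from h import *
print(bot.get_obs()['moment'])
W=np.load('w1.npz')['W'];m=(W[...,2]>58)&(W[...,2]<75)&(np.hypot(W[...,0]-497,W[...,1]-9)<75)
p=W[m];print(len(p),cv2.minEnclosingCircle(p[:,:2].astype(np.float32)),p.mean(0))
E
```

```text
time: 2.15
tool_pos: [492.6, 156.5, 61.1]
tcp_rot: [3.141, -0.0, 1.574]
contact_force: [0.4, -0.7, -0.1]
grip_width: 91.5
time: 3.4
tool_pos: [492.5, 156.5, 60.8]
tcp_rot: [3.141, -0.001, 1.573]
contact_force: [0.6, 4.4, -0.3]
grip_width: 16.5
[0.84086308 0.03501184 0.0152953 ]
7037 ((496.48944091796875, 7.213243007659912), 56.50584411621094) [492.26545735   9.73564577  65.65956676]
```

```bash
python3 -m pendant '[{"linear":[0,0,0],"twist":0},{"linear":[0,0,0],"twist":0},{"linear":[0,0,0],"twist":0},{"linear":[0,0,0],"twist":0}]'
python3 -c "
from plant import bot
print(bot.get_obs()['moment'])"
```

```text
time: 3.9
tool_pos: [492.5, 156.4, 60.7]
tcp_rot: [3.142, -0.001, 1.573]
contact_force: [-0.1, 5.7, -0.7]
grip_width: 16.8
[ 0.97598297  0.0375238  -0.02852588]
```

A stable width of 16.8 mm suggests the tips caught the stem below the wings, whose underside is at z = 63. I'll open, rise 7 mm and regrip.

```bash
python3 -m pendant '[{"linear":[0,0,0],"twist":0},{"linear":[0,0,0],"twist":0},{"linear":[0,0,0],"twist":0},{"linear":[0,0,0],"twist":0},{"linear":[0,0,7],"twist":0},{"linear":[0,0,7],"twist":0}]' 180
python3 -m pendant '[{"linear":[0,0,0],"twist":0},{"linear":[0,0,0],"twist":0},{"linear":[0,0,0],"twist":0},{"linear":[0,0,0],"twist":0},{"linear":[0,0,0],"twist":0},{"linear":[0,0,0],"twist":0},{"linear":[0,0,0],"twist":0},{"linear":[0,0,0],"twist":0}]' 255
python3 -c "
from plant import bot
print(bot.get_obs()['moment'])"
```

```text
time: 4.65
tool_pos: [493.0, 156.1, 68.5]
tcp_rot: [3.14, -0.0, 1.573]
contact_force: [-0.8, 0.3, -0.3]
grip_width: 27.1
time: 5.65
tool_pos: [492.5, 156.5, 67.7]
tcp_rot: [-3.142, -0.001, 1.573]
contact_force: [0.4, 5.2, -0.5]
grip_width: 9.7
[ 0.94245867  0.04093268 -0.04215985]
```

The width is now 9.7 mm, so the jaws are on the wings. I'll turn the first part clockwise.

```bash
python3 -m pendant '[{"linear":[0,0,0],"twist":-6},{"linear":[0,0,0],"twist":-12},{"linear":[0,0,0],"twist":-18},{"linear":[0,0,0],"twist":-24},{"linear":[0,0,0],"twist":-30},{"linear":[0,0,0],"twist":-36},{"linear":[0,0,0],"twist":-42},{"linear":[0,0,0],"twist":-48},{"linear":[0,0,0],"twist":-54},{"linear":[0,0,0],"twist":-60},{"linear":[0,0,0],"twist":-60},{"linear":[0,0,0],"twist":-60}]'
python3 -c "
from plant import bot
print(bot.get_obs()['moment'])"
```

```text
time: 7.15
tool_pos: [492.3, 156.2, 67.7]
tcp_rot: [-3.141, 0.0, 0.527]
contact_force: [-1.5, 4.1, 0.2]
grip_width: 9.9
[ 0.7206691   0.23609442 -0.11070534]
```

```bash
python3 -m pendant '[{"linear":[0,0,0],"twist":-6},{"linear":[0,0,0],"twist":-12},{"linear":[0,0,0],"twist":-18},{"linear":[0,0,0],"twist":-24},{"linear":[0,0,0],"twist":-30},{"linear":[0,0,0],"twist":-36},{"linear":[0,0,0],"twist":-42},{"linear":[0,0,0],"twist":-48},{"linear":[0,0,0],"twist":-54},{"linear":[0,0,0],"twist":-60},{"linear":[0,0,0],"twist":-60},{"linear":[0,0,0],"twist":-60}]'
python3 -c "
from plant import bot
print(bot.get_obs()['moment'])"
python3 -m pendant '[{"linear":[0,0,0],"twist":-6},{"linear":[0,0,0],"twist":-12},{"linear":[0,0,0],"twist":-18},{"linear":[0,0,0],"twist":-24},{"linear":[0,0,0],"twist":-30},{"linear":[0,0,0],"twist":-36},{"linear":[0,0,0],"twist":-36}]'
python3 -c "
from plant import bot
print(bot.get_obs()['moment'])"
```

```text
time: 8.65
tool_pos: [492.0, 156.2, 67.7]
tcp_rot: [3.141, 0.001, -0.52]
contact_force: [-2.2, 4.4, 0.8]
grip_width: 10.0
[ 0.74031096  0.43927899 -0.09323158]
time: 9.52
tool_pos: [491.9, 156.4, 67.7]
tcp_rot: [3.141, 0.001, -1.149]
contact_force: [-3.1, 5.3, 0.8]
grip_width: 9.9
[ 0.85102835  0.54263167 -0.05660261]
```

```bash
M='from plant import bot
o=bot.get_obs();print(o["moment"],o["tau"][5])'
python3 -m pendant '[{"linear":[0,0,0],"twist":-5},{"linear":[0,0,0],"twist":-10},{"linear":[0,0,0],"twist":-10}]' | grep -E 'rot|grip|force'; python3 -c "$M"
python3 -m pendant '[{"linear":[0,0,0],"twist":-5},{"linear":[0,0,0],"twist":-10},{"linear":[0,0,0],"twist":-10}]' | grep -E 'rot|grip|force'; python3 -c "$M"
```

```text
tcp_rot: [3.14, 0.001, -1.324]
contact_force: [-3.0, 4.6, 2.4]
grip_width: 10.1
[ 0.93955382  0.57853018 -0.00736656] 0.30460420064628124
tcp_rot: [3.14, 0.0, -1.498]
contact_force: [-2.8, 5.9, 1.0]
grip_width: 9.4
[0.93429414 0.60985873 0.0067254 ] 0.3081060200929642
```

```bash
M='from plant import bot
o=bot.get_obs();print(o["moment"],o["tau"][5])'
python3 -m pendant '[{"linear":[0,0,0],"twist":-4},{"linear":[0,0,0],"twist":-8},{"linear":[0,0,0],"twist":-8}]' | grep -E 'rot|grip|force'; python3 -c "$M"
python3 -m pendant '[{"linear":[0,0,0],"twist":-4},{"linear":[0,0,0],"twist":-8},{"linear":[0,0,0],"twist":-8}]' | grep -E 'rot|grip|force'; python3 -c "$M"
```

```text
tcp_rot: [3.14, 0.0, -1.638]
contact_force: [-3.1, 6.5, 1.4]
grip_width: 9.7
[ 1.03353112  0.56813247 -0.0319862 ] 0.24652579799294472
tcp_rot: [3.14, 0.0, -1.777]
contact_force: [-3.0, 6.3, 1.6]
grip_width: 9.4
[1.09545539 0.59582659 0.02744238] 0.24925142526626587
```

```bash
M='from plant import bot
o=bot.get_obs();print(o["moment"],o["tau"][5])'
python3 -m pendant '[{"linear":[0,0,0],"twist":-4},{"linear":[0,0,0],"twist":-8},{"linear":[0,0,0],"twist":-8}]' | grep -E 'rot|grip|force'; python3 -c "$M"
python3 -m pendant '[{"linear":[0,0,0],"twist":-4},{"linear":[0,0,0],"twist":-8},{"linear":[0,0,0],"twist":-8}]' | grep -E 'rot|grip|force'; python3 -c "$M"
```

```text
tcp_rot: [3.14, 0.0, -1.917]
contact_force: [-3.5, 6.7, 0.6]
grip_width: 9.9
[ 1.07558109  0.57255502 -0.00859947] 0.25191105902194977
tcp_rot: [3.141, -0.0, -2.055]
contact_force: [-2.5, 7.3, 0.4]
grip_width: 10.4
[1.09382503 0.44111412 0.60757637] 0.9325027652084827
```

Moment z jumped to 0.61 N m after about 205° of turning, so the key is at its stop. I'll release, rise and check.

```bash
python3 -m pendant '[{"linear":[0,0,0],"twist":0},{"linear":[0,0,0],"twist":0},{"linear":[0,0,0],"twist":0},{"linear":[0,0,0],"twist":0},{"linear":[0,0,0],"twist":0},{"linear":[0,0,0],"twist":0},{"linear":[0,0,30],"twist":0},{"linear":[0,0,80],"twist":0},{"linear":[0,0,135],"twist":0},{"linear":[0,0,135],"twist":9},{"linear":[0,0,135],"twist":18},{"linear":[0,0,135],"twist":28},{"linear":[0,0,135],"twist":28},{"linear":[0,0,135],"twist":28}]' 0
python3 - <<'E'
from h import *
c=cap('wrist','wrist2.png');W=pts(c)
m=(W[...,2]>86)&(W[...,2]<100)&(np.abs(W[...,0]-492)<40)&(np.abs(W[...,1]-156)<40)
p=W[m];print(len(p),cv2.minAreaRect(p[:,:2].astype(np.float32)))
m=(W[...,2]>58)&(W[...,2]<75)&(np.hypot(W[...,0]-497,W[...,1]-9)<75)
p=W[m];print(len(p),cv2.minEnclosingCircle(p[:,:2].astype(np.float32)))
c=cap('top','top2.png');W=pts(c)[150:186,176:212].reshape(-1,3);p=W[(W[:,2]>66)&(W[:,2]<105)];print(len(p),cv2.minAreaRect(p[:,:2].astype(np.float32)))
E
```

```text
time: 13.52
tool_pos: [492.5, 156.1, 202.7]
tcp_rot: [3.141, -0.0, -1.572]
contact_force: [-0.1, -0.0, 0.0]
grip_width: 91.7
576 ((492.1637878417969, 157.1473846435547), (10.179464340209961, 61.88301086425781), 65.20931243896484)
7525 ((496.94439697265625, 6.1713409423828125), 56.97734069824219)
0 ((0.0, 0.0), (0.0, 0.0), 0.0)
```

The key now reads 203.4° (3.55 rad) clockwise of where it started, which agrees with the felt stop. Next I'll move above the mug.

```bash
python3 -m pendant '[{"linear":[0,-40,15],"twist":0},{"linear":[-10,-90,30],"twist":0},{"linear":[-20,-140,40],"twist":0},{"linear":[-30,-190,40],"twist":0},{"linear":[-40,-240,40],"twist":0},{"linear":[-60,-290,40],"twist":0},{"linear":[-60,-320,40],"twist":0},{"linear":[-60,-320,40],"twist":0},{"linear":[-60,-320,40],"twist":0}]' 0
python3 - <<'E'
from h import *
c=cap('wrist','wrist3.png');W=pts(c);np.savez('w3.npz',W=W,f=c['frame'])
m=(W[...,2]>119)&(W[...,2]<132)&(np.hypot(W[...,0]-430,W[...,1]+205)<75)
p=W[m];print(len(p),cv2.minEnclosingCircle(p[:,:2].astype(np.float32)))
A=np.c_[2*p[:,:2],np.ones(len(p))];s=np.linalg.lstsq(A,(p[:,:2]**2).sum(1),rcond=None)[0];print(s[:2],np.sqrt(s[2]+s[0]**2+s[1]**2))
E
```

```text
time: 14.75
tool_pos: [432.5, -163.3, 242.6]
tcp_rot: [3.141, 0.001, -1.569]
contact_force: [0.7, -0.2, -0.7]
grip_width: 92.0
1375 ((428.8686218261719, -205.7921142578125), 55.086727142333984)
[ 433.30338768 -200.39668301] 44.52851109983109
```

View pics/wrist3.png

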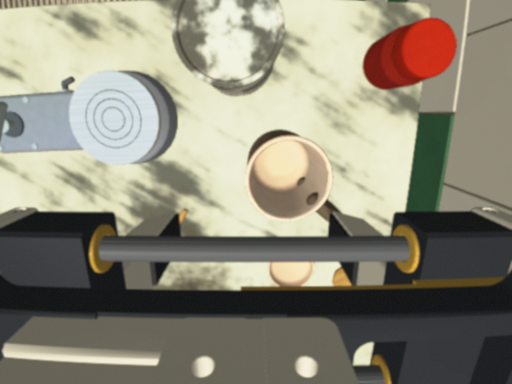

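The view shows the mug rim centred at (288,177), its handle toward the lower right (325,205), and the wheel at (115,117). I'll refine both circle fits.

```bash
cat >> h.py <<'E'
def circfit(p):
    A=np.c_[2*p[:,:2],np.ones(len(p))];s=np.linalg.lstsq(A,(p[:,:2]**2).sum(1),rcond=None)[0]
    return s[:2],np.sqrt(s[2]+s[0]**2+s[1]**2)
def robust(W,c,z0,z1,rm,tol):
    q=W[(W[...,2]>z0)&(W[...,2]<z1)]
    for _ in range(8):
        p=q[np.abs(np.hypot(q[:,0]-c[0],q[:,1]-c[1])-rm)<tol]; c,r=circfit(p)
    a=np.degrees(np.arctan2(p[:,1]-c[1],p[:,0]-c[0]))
    return c,r,len(p),np.histogram(a,8,(-180,180))[0]
def wheel(W,c=(497,8)):
    # boundary of the flat-top region
    m=((W[...,2]>60)&(W[...,2]<72)&(np.hypot(W[...,0]-c[0],W[...,1]-c[1])<62)).astype(np.uint8)
    cn=max(cv2.findContours(m,0,cv2.CHAIN_APPROX_NONE)[0],key=len)[:,0]
    q=W[cn[:,1],cn[:,0]]
    return robust(q[None],c,0,200,55.5,5)
E
python3 - <<'E'
from h import *
W=np.load('w3.npz')['W']
print(robust(W,(433,-202),119,131,42.5,6)); print(robust(W,(433,-202),121,131,42.5,4.5))
for n in('w3','w1','top1'): print(n,wheel(np.load(n+'.npz')['W']))
E
```

```text
(array([ 434.90541628, -198.7993179 ]), np.float64(43.56222322225688), 1280, array([116, 166, 178, 174, 181, 164, 157, 144]))
(array([ 434.83594538, -198.90392607]), np.float64(43.76922207138576), 1010, array([ 35, 107, 143, 158, 181, 150, 137,  99]))
w3 (array([496.47520065,   6.5214496 ]), np.float64(55.174609226901985), 264, array([32, 32, 35, 35, 32, 34, 33, 31]))
w1 (array([495.70159484,   7.71391487]), np.float64(54.80837918606268), 253, array([34, 34, 35, 16, 27, 34, 37, 36]))
top1 (array([496.75679284,   8.17141335]), np.float64(54.46169617978544), 96, array([12, 12, 11, 12, 13, 12, 12, 12]))
```

```bash
python3 -m pendant '[{"linear":[2.5,6.5,-30],"twist":0},{"linear":[2.5,6.5,-70],"twist":0},{"linear":[2.5,6.5,-100],"twist":0},{"linear":[2.5,6.5,-125],"twist":0},{"linear":[2.5,6.5,-145],"twist":0},{"linear":[2.5,6.5,-155],"twist":0},{"linear":[2.5,6.5,-155],"twist":0},{"linear":[2.5,6.5,-155],"twist":0}]' 0
python3 -m pendant '[{"linear":[0,0,0],"twist":0},{"linear":[0,0,0],"twist":0},{"linear":[0,0,0],"twist":0},{"linear":[0,0,0],"twist":0},{"linear":[0,0,0],"twist":0},{"linear":[0,0,0],"twist":0},{"linear":[0,0,0],"twist":0},{"linear":[0,0,0],"twist":0},{"linear":[0,0,0],"twist":0},{"linear":[0,0,0],"twist":0},{"linear":[0,0,0],"twist":0},{"linear":[0,0,0],"twist":0},{"linear":[0,0,0],"twist":0},{"linear":[0,0,0],"twist":0}]' 255
```

```text
time: 15.8
tool_pos: [435.6, -157.4, 88.5]
tcp_rot: [-3.14, -0.001, -1.568]
contact_force: [0.7, 0.1, 0.0]
grip_width: 91.6
time: 17.55
tool_pos: [435.1, -157.5, 87.8]
tcp_rot: [-3.141, -0.0, -1.569]
contact_force: [0.4, -2.4, -0.1]
grip_width: 9.0
```

```bash
python3 -m pendant '[{"linear":[0,0,5],"twist":0},{"linear":[0,0,15],"twist":0},{"linear":[0,0,30],"twist":0},{"linear":[0,0,50],"twist":0},{"linear":[0,0,70],"twist":0},{"linear":[0,0,90],"twist":0},{"linear":[0,0,100],"twist":0},{"linear":[0,0,105],"twist":0},{"linear":[0,0,105],"twist":0},{"linear":[0,0,105],"twist":0}]'
python3 - <<'E'
from h import *
c=cap('wrist','wrist4.png');W=pts(c);np.savez('w4.npz',W=W)
print(bot.get_obs()['moment'])
p=W[(W[...,2]>200)&(W[...,2]<245)&(np.hypot(W[...,0]-435,W[...,1]+199)<55)]
print(np.percentile(p[:,2],[5,25,50,75,95]))
print(robust(W,(435,-199),222,237,42.5,6))
q=p[np.abs(np.hypot(p[:,0]-435,p[:,1]+199)-43)<4];q=q[q[:,2]>218];A=np.c_[q[:,:2]-[435,-199],np.ones(len(q))];print(np.linalg.lstsq(A,q[:,2],rcond=None)[0],len(q))
E
```

```text
time: 18.8
tool_pos: [434.7, -157.2, 192.1]
tcp_rot: [3.14, 0.001, -1.569]
contact_force: [-0.6, 0.1, -3.8]
grip_width: 8.2
[ 0.15614333  0.13978583 -0.04226331]
[202.7538273  211.09187068 218.07789956 225.418366   228.94132494]
(array([ 437.95560027, -198.61552883]), np.float64(42.273101234195494), 2080, array([  0,   0,   0, 344, 853, 634, 249,   0]))
[4.54035041e-02 9.85197167e-02 2.21866396e+02] 2773
```

View pics/wrist4.png

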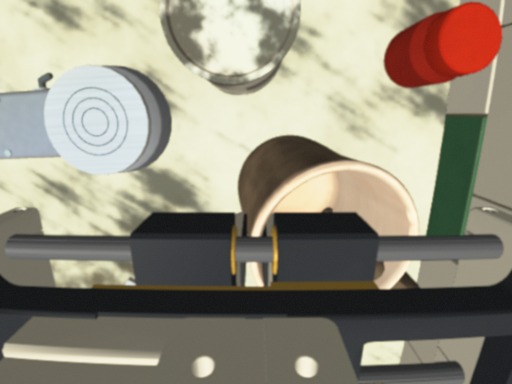

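The mug is held with its rim visible at about (335,220), but it may be sagging away from the grip. I'll check the rim plane.

```bash
cat >> h.py <<'E'
def rim(W,c,z0,z1):
    """per-angle rim top points, then plane and circle"""
    q=W[(W[...,2]>z0)&(W[...,2]<z1)];a=np.degrees(np.arctan2(q[:,1]-c[1],q[:,0]-c[0]));r=np.hypot(q[:,0]-c[0],q[:,1]-c[1])
    out=[]
    for k in range(-180,180,15):
        s=q[(a>=k)&(a<k+15)&(r>36)&(r<52)]
        if len(s)<15: continue
        t=s[s[:,2]>np.percentile(s[:,2],97)-5]
        out.append([k+7,*t.mean(0),np.hypot(t[:,0]-c[0],t[:,1]-c[1]).mean(),len(t)])
    return np.array(out)
E
python3 - <<'E'
from h import *
np.set_printoptions(suppress=True,precision=1)
W=np.load('w4.npz')['W'];o=rim(W,(436,-199),205,240);print(o)
W=np.load('w3.npz')['W'];o=rim(W,(435,-199),105,140);print(o)
E
```

```text
[[-128.   410.3 -234.7  214.2   44.1  255. ]
 [-113.   419.7 -238.3  215.4   42.7  224. ]
 [ -83.   443.9 -241.1  216.7   42.9  134. ]
 [ -68.   452.4 -239.   217.3   43.4  234. ]
 [ -53.   462.4 -233.3  218.3   43.5  226. ]
 [ -38.   470.6 -225.6  219.7   43.7  231. ]
 [ -23.   476.7 -215.7  221.8   44.1  227. ]
 [  -8.   479.8 -204.7  224.    44.3  241. ]
 [   7.   479.7 -193.1  225.8   44.2  269. ]
 [  22.   476.5 -182.1  227.1   44.   284. ]
 [  37.   470.6 -172.5  227.5   43.7  282. ]
 [  52.   462.4 -164.9  227.3   43.3  266. ]
 [  67.   452.3 -159.7  226.9   42.7  243. ]
 [  82.   436.7 -156.4  238.    42.6   31. ]
 [  97.   430.9 -156.1  237.8   43.3  205. ]
 [ 112.   425.5 -162.2  237.5   38.2    7. ]]
[[-173.   391.9 -204.4  119.4   43.5   56. ]
 [-158.   395.1 -215.5  119.6   43.3   53. ]
 [-143.   400.8 -225.7  120.    43.5   55. ]
 [-128.   406.9 -234.5  120.    45.4   93. ]
 [-113.   418.8 -238.7  121.5   42.9   58. ]
 [ -98.   429.4 -241.5  121.9   43.    59. ]
 [ -83.   440.5 -241.6  121.9   43.1   61. ]
 [ -68.   451.7 -238.8  121.9   43.3   59. ]
 [ -53.   461.3 -233.1  122.    43.2   59. ]
 [ -38.   469.2 -225.5  122.2   43.4   57. ]
 [ -23.   474.9 -215.7  122.8   43.3   60. ]
 [  -8.   478.1 -204.8  123.7   43.6   57. ]
 [   7.   478.4 -193.4  124.4   43.9   59. ]
 [  22.   475.2 -182.3  124.4   43.7   60. ]
 [  37.   469.7 -172.6  124.4   43.8   60. ]
 [  52.   461.6 -164.7  123.6   43.5   55. ]
 [  67.   451.7 -159.   122.7   43.4   57. ]
 [  82.   440.6 -156.1  122.3   43.3   54. ]
 [  97.   429.3 -156.1  122.2   43.4   51. ]
 [ 112.   418.  -159.1  122.3   43.5   54. ]
 [ 127.   408.4 -164.5  122.4   43.7   52. ]
 [ 142.   400.4 -172.4  122.2   43.8   52. ]
 [ 157.   394.6 -182.1  121.2   43.9   55. ]
 [ 172.   391.9 -192.9  120.5   43.7   53. ]]
```

The mug sags about 0.11 rad in the grip, so it will be pressed flat on the wheel. I'll raise it a little and carry it slowly over the wheel.

```bash
python3 -m pendant '[{"linear":[0,3,8],"twist":0},{"linear":[0,10,16],"twist":0},{"linear":[0,20,22],"twist":0},{"linear":[0,34,25],"twist":0},{"linear":[2,50,25],"twist":0},{"linear":[6,66,25],"twist":0},{"linear":[12,82,25],"twist":0},{"linear":[18,98,25],"twist":0},{"linear":[24,114,25],"twist":0},{"linear":[30,130,25],"twist":0},{"linear":[36,146,25],"twist":0},{"linear":[42,162,25],"twist":0},{"linear":[48,176,25],"twist":0},{"linear":[54,188,25],"twist":0},{"linear":[58,197,25],"twist":0},{"linear":[61,203,25],"twist":0},{"linear":[62,206,25],"twist":0},{"linear":[62,206,25],"twist":0},{"linear":[62,206,25],"twist":0}]'
python3 - <<'E'
from h import *
np.set_printoptions(suppress=True,precision=1)
c=cap('wrist','wrist5.png');W=pts(c);np.savez('w5.npz',W=W)
print(rim(W,(497,8),228,265)[:,[0,1,2,3,4]])
c=cap('side','side5.png')
cv2.imwrite('pics/side5c.png',cv2.resize(c['frame'][100:300,150:400],None,fx=3,fy=3)[:600,:750])
E
```

```text
time: 21.22
tool_pos: [496.9, 48.3, 217.8]
tcp_rot: [3.142, -0.0, -1.569]
contact_force: [0.7, -0.0, -4.5]
grip_width: 8.5
[[-128.   471.9  -28.6  239.8   44.4]
 [-113.   480.5  -32.2  241.    43.6]
 [ -98.   486.8  -35.5  242.3   44.7]
 [ -83.   505.9  -35.8  242.5   44.7]
 [ -68.   514.3  -33.6  243.2   45.2]
 [ -53.   524.8  -27.8  244.3   45.4]
 [ -38.   533.1  -19.8  245.6   45.7]
 [ -23.   539.2   -9.4  247.7   45.8]
 [  -8.   542.2    2.2  250.    45.7]
 [   7.   541.7   14.   251.9   45.2]
 [  22.   538.    25.   253.    44.5]
 [  37.   531.6   34.4  253.3   43.7]
 [  52.   523.    41.7  253.2   42.8]
 [  67.   513.    46.5  252.6   41.8]
 [  82.   498.4   52.3  263.6   44.3]
 [  97.   492.2   51.5  263.5   43.9]
 [ 112.   483.4   46.1  251.6   40.5]]
```

View pics/side5c.png

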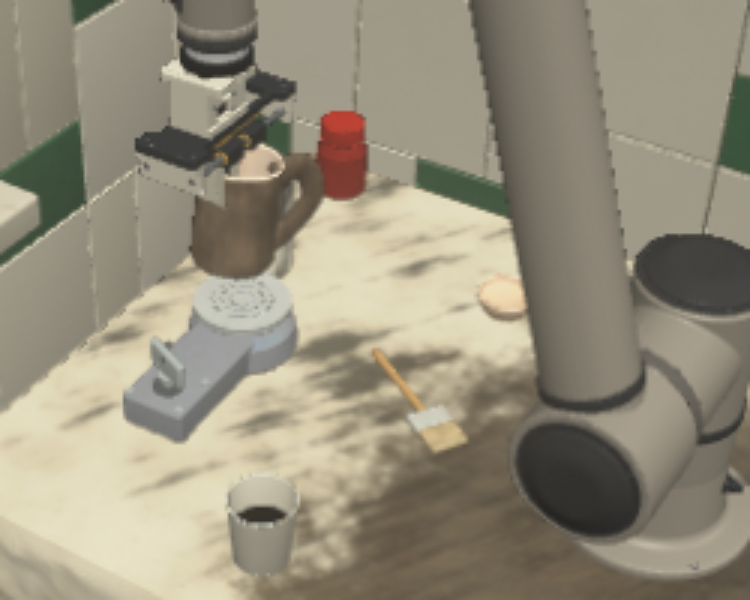

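The mug hangs over the wheel at (235,240) in the crop, tilted slightly. I'll lower it to just above contact, then go slowly.

```bash
python3 -m pendant '[{"linear":[0,0,-8],"twist":0},{"linear":[0,0,-18],"twist":0},{"linear":[0,0,-28],"twist":0},{"linear":[0,0,-36],"twist":0},{"linear":[0,0,-42],"twist":0},{"linear":[0,0,-46],"twist":0},{"linear":[0,0,-48],"twist":0},{"linear":[0,0,-48],"twist":0}]' | tail -4
for i in 1 2 3; do echo; done
python3 -m pendant '[{"linear":[0,0,-1],"twist":0},{"linear":[0,0,-2],"twist":0},{"linear":[0,0,-3],"twist":0},{"linear":[0,0,-4],"twist":0},{"linear":[0,0,-4],"twist":0}]' | tail -4
python3 -m pendant '[{"linear":[0,0,-1],"twist":0},{"linear":[0,0,-2],"twist":0},{"linear":[0,0,-3],"twist":0},{"linear":[0,0,-3],"twist":0}]' | tail -4
```

```text
tool_pos: [497.1, 48.6, 169.8]
tcp_rot: [-3.142, -0.0, -1.569]
contact_force: [0.6, -0.3, -4.0]
grip_width: 8.2



tool_pos: [497.0, 48.6, 165.7]
tcp_rot: [3.141, -0.0, -1.569]
contact_force: [-0.6, 0.4, -3.3]
grip_width: 8.5
tool_pos: [497.0, 48.6, 162.6]
tcp_rot: [3.141, -0.0, -1.569]
contact_force: [-0.8, 0.5, -4.4]
grip_width: 8.5
```

```bash
python3 -m pendant '[{"linear":[0,0,-1],"twist":0},{"linear":[0,0,-2],"twist":0},{"linear":[0,0,-3],"twist":0},{"linear":[0,0,-3],"twist":0}]' | tail -4
python3 -m pendant '[{"linear":[0,0,-1],"twist":0},{"linear":[0,0,-2],"twist":0},{"linear":[0,0,-2],"twist":0}]' | tail -4
```

```text
tool_pos: [497.8, 49.0, 160.5]
tcp_rot: [-3.139, 0.001, -1.569]
contact_force: [1.2, 5.1, 5.1]
grip_width: 8.5
tool_pos: [498.3, 49.3, 159.1]
tcp_rot: [-3.138, 0.001, -1.569]
contact_force: [1.6, 6.4, 7.4]
grip_width: 8.1
```

```bash
python3 -m pendant '[{"linear":[0,0,-0.7],"twist":0},{"linear":[0,0,-1.4],"twist":0},{"linear":[0,0,-2],"twist":0},{"linear":[0,0,-2],"twist":0}]' | tail -4
python3 -m pendant '[{"linear":[0,0,-0.7],"twist":0},{"linear":[0,0,-1.4],"twist":0},{"linear":[0,0,-2],"twist":0},{"linear":[0,0,-2],"twist":0}]' | tail -4
python3 - <<'E'
from h import *
np.set_printoptions(suppress=True,precision=1)
c=cap('wrist','wrist6.png');W=pts(c)
print(rim(W,(497,8),170,205)[:,[0,1,2,3,4]])
E
```

```text
tool_pos: [499.0, 49.9, 157.8]
tcp_rot: [-3.136, 0.002, -1.568]
contact_force: [1.6, 9.2, 11.2]
grip_width: 8.6
tool_pos: [499.6, 50.7, 156.7]
tcp_rot: [-3.134, 0.003, -1.568]
contact_force: [1.2, 13.9, 16.1]
grip_width: 8.7
[[-128.   476.8  -22.9  184.1   37. ]
 [-113.   482.3  -27.6  186.1   38.7]
 [ -98.   490.4  -30.7  187.    39.3]
 [ -83.   506.1  -30.1  180.6   39.2]
 [ -68.   513.5  -30.7  187.4   42.2]
 [ -53.   523.6  -26.5  187.7   43.7]
 [ -38.   532.9  -19.3  188.2   45.2]
 [ -23.   540.2   -9.6  189.1   46.8]
 [  -8.   544.5    1.9  190.6   48. ]
 [   7.   545.3   14.4  191.8   48.9]
 [  22.   542.3   26.8  192.5   49.2]
 [  37.   535.8   37.8  192.6   49. ]
 [  52.   526.4   46.   192.1   48.2]
 [  67.   515.1   50.8  191.4   46.6]
 [  82.   499.6   50.9  202.6   43. ]
 [  97.   493.6   51.   202.4   43.2]
 [ 112.   483.8   48.8  190.3   42.9]]
```

```bash
python3 -m pendant '[{"linear":[0,-1,-0.7],"twist":0},{"linear":[0,-2,-1.4],"twist":0},{"linear":[0,-3,-2],"twist":0},{"linear":[0,-3,-2],"twist":0}]' | tail -4
python3 -m pendant '[{"linear":[0,0,0],"twist":0},{"linear":[0,0,0],"twist":0},{"linear":[0,0,0],"twist":0},{"linear":[0,0,0],"twist":0},{"linear":[0,0,0],"twist":0},{"linear":[0,0,0],"twist":0},{"linear":[0,0,0],"twist":0}]' 215 | tail -4
python3 - <<'E'
from h import *
np.set_printoptions(suppress=True,precision=1)
c=cap('wrist','wrist7.png');W=pts(c)
print(rim(W,(497,8),170,205)[:,[0,1,2,3,4]])
E
```

```text
tool_pos: [500.2, 48.2, 155.4]
tcp_rot: [-3.132, 0.004, -1.569]
contact_force: [1.6, 16.2, 20.3]
grip_width: 8.6
tool_pos: [496.9, 45.5, 151.6]
tcp_rot: [3.141, -0.0, -1.569]
contact_force: [0.9, 3.1, 2.0]
grip_width: 14.5
[[-113.   482.1  -29.5  186.2   40.5]
 [ -98.   490.3  -33.2  187.2   41.8]
 [ -83.   507.3  -33.   183.7   42.3]
 [ -68.   514.2  -33.   187.5   44.6]
 [ -53.   524.8  -28.3  187.9   45.9]
 [ -38.   534.1  -20.5  188.3   46.9]
 [ -23.   541.1  -10.3  189.2   47.9]
 [  -8.   545.     1.8  190.5   48.5]
 [   7.   545.1   14.4  191.6   48.7]
 [  22.   541.5   26.4  192.    48.3]
 [  37.   534.6   36.7  191.8   47.4]
 [  52.   525.2   44.4  191.2   46.2]
 [  67.   514.7   49.   190.6   44.8]
 [  82.   498.7   54.7  198.8   46.8]
 [  97.   492.4   54.3  197.7   46.6]
 [ 112.   484.1   46.3  189.2   40.4]
 [ 127.   476.3   39.5  178.5   37.7]]
```

```bash
python3 -m pendant '[{"linear":[0,0,0],"twist":0},{"linear":[0,0,0],"twist":0},{"linear":[0,0,0],"twist":0},{"linear":[0,0,0],"twist":0},{"linear":[0,0,0],"twist":0},{"linear":[0,0,0],"twist":0},{"linear":[0,0,20],"twist":0},{"linear":[0,0,50],"twist":0},{"linear":[0,0,90],"twist":0},{"linear":[0,0,150],"twist":0},{"linear":[0,0,150],"twist":0},{"linear":[0,0,150],"twist":0}]' 120 | tail -4
python3 - <<'E'
from h import *
np.set_printoptions(suppress=True,precision=1)
c=cap('wrist','wrist8.png');W=pts(c);np.savez('w8.npz',W=W,f=c['frame'])
print(rim(W,(500,8),170,205)[:,[0,1,2,3,4]])
for t in(6,4.5):print(robust(W,(500,8),183,199,42.5,t))
c=cap('top','top8.png');W=pts(c);np.savez('t8.npz',W=W);print(robust(W,(500,8),180,200,42.5,6))
E
```

```text
tool_pos: [496.7, 45.6, 301.3]
tcp_rot: [3.141, -0.0, -1.569]
contact_force: [-0.5, 0.2, -0.0]
grip_width: 48.9
[[-173.   459.3    5.8  185.6   40.7]
 [-158.   465.4   -9.5  184.8   38.9]
 [-143.   469.   -16.1  185.8   39.4]
 [-128.   473.3  -27.4  185.8   44.5]
 [-113.   484.6  -28.5  187.2   39.7]
 [ -98.   494.8  -31.6  187.9   40.1]
 [ -83.   505.2  -32.4  188.    40.9]
 [ -68.   516.   -30.2  188.2   41.6]
 [ -53.   525.9  -25.7  188.    42.7]
 [ -38.   534.4  -18.2  188.    43.4]
 [ -23.   541.    -8.9  188.6   44.5]
 [  -8.   545.     2.   189.4   45.5]
 [   7.   546.    13.8  190.2   46.5]
 [  22.   543.3   25.9  190.6   47. ]
 [  37.   537.5   36.7  190.5   47.3]
 [  52.   528.6   45.3  189.8   47.1]
 [  67.   518.    51.1  188.8   46.8]
 [  82.   506.    53.5  188.2   46.1]
 [  97.   494.    53.   188.2   45.5]
 [ 112.   483.    49.4  188.2   44.9]
 [ 127.   473.4   42.8  188.1   43.9]
 [ 142.   465.8   34.3  187.9   43.2]
 [ 157.   461.1   24.2  187.3   42.3]
 [ 172.   458.9   13.6  186.5   41.6]]
(array([502.6,  10.9]), np.float64(43.38351772029323), 1428, array([105, 207, 204, 188, 191, 172, 174, 187]))
(array([502.6,  10.9]), np.float64(43.3436503023392), 1417, array([104, 197, 204, 188, 191, 172, 174, 187]))
(array([501.5,  11.6]), np.float64(43.18350973951692), 83, array([20, 24, 11,  0,  1, 16, 11,  0]))
```

View pics/wrist8.png

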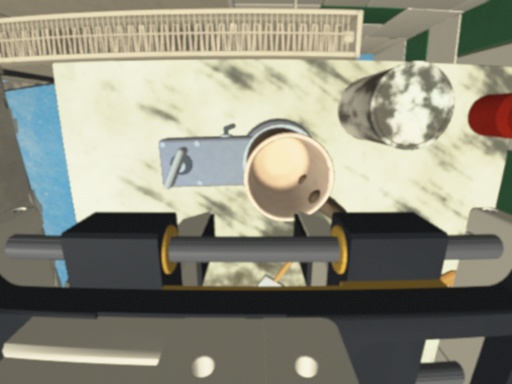

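The mug stands flat with its rim at (288,177), axis near (502.6,10.9). The wheel centre is (496.3,7.3), so it is about 7 mm off along +30°. Closing the jaws on that wall, centred where the wall should be, will slide it into place.

```bash
python3 -m pendant '[{"linear":[10,-5,0],"twist":-10},{"linear":[20,-10,0],"twist":-20},{"linear":[30,-15,0],"twist":-30},{"linear":[36,-17.5,0],"twist":-40},{"linear":[36,-17.5,0],"twist":-50},{"linear":[36,-17.5,0],"twist":-60},{"linear":[36,-17.5,-30],"twist":-60},{"linear":[36,-17.5,-60],"twist":-60},{"linear":[36,-17.5,-85],"twist":-60},{"linear":[36,-17.5,-105],"twist":-60},{"linear":[36,-17.5,-120],"twist":-60},{"linear":[36,-17.5,-135],"twist":-60},{"linear":[36,-17.5,-147],"twist":-60},{"linear":[36,-17.5,-155],"twist":-60},{"linear":[36,-17.5,-159],"twist":-60},{"linear":[36,-17.5,-159],"twist":-60},{"linear":[36,-17.5,-159],"twist":-60}]'
python3 -m pendant '[{"linear":[0,0,0],"twist":0},{"linear":[0,0,0],"twist":0},{"linear":[0,0,0],"twist":0},{"linear":[0,0,0],"twist":0},{"linear":[0,0,0],"twist":0},{"linear":[0,0,0],"twist":0},{"linear":[0,0,0],"twist":0},{"linear":[0,0,0],"twist":0},{"linear":[0,0,0],"twist":0},{"linear":[0,0,0],"twist":0}]' 255
```

```text
time: 30.52
tool_pos: [533.4, 28.1, 143.2]
tcp_rot: [-3.141, 0.001, -2.616]
contact_force: [0.9, -0.0, -0.6]
grip_width: 48.8
time: 31.78
tool_pos: [534.5, 28.2, 143.7]
tcp_rot: [-3.14, 0.003, -2.616]
contact_force: [4.7, 2.2, 4.2]
grip_width: 10.9
```

```bash
python3 -m pendant '[{"linear":[-0.7,0,0],"twist":0},{"linear":[-1.4,0,0],"twist":0},{"linear":[-2,0,0],"twist":0},{"linear":[-2,0,0],"twist":0},{"linear":[-2,0,0],"twist":0}]'
python3 -m pendant '[{"linear":[0,0,0],"twist":0},{"linear":[0,0,0],"twist":0},{"linear":[0,0,0],"twist":0},{"linear":[0,0,0],"twist":0},{"linear":[0,0,0],"twist":0},{"linear":[0,0,0],"twist":0},{"linear":[0,0,20],"twist":0},{"linear":[0,0,50],"twist":0},{"linear":[0,0,90],"twist":0},{"linear":[0,0,150],"twist":0},{"linear":[0,0,158],"twist":10},{"linear":[0,0,158],"twist":20},{"linear":[0,0,158],"twist":30},{"linear":[-15,0,158],"twist":40},{"linear":[-25,10,158],"twist":50},{"linear":[-35,20,158],"twist":60},{"linear":[-35,20,158],"twist":60},{"linear":[-35,20,158],"twist":60}]' 120 | tail -4
python3 - <<'E'
from h import *
np.set_printoptions(suppress=True,precision=1)
c=cap('wrist','wrist9.png');W=pts(c)
print(rim(W,(497,8),170,205)[::2,[0,1,2,3,4]])
print(robust(W,(497,8),183,199,42.5,5))
m=(W[...,2]>86)&(W[...,2]<100)&(np.abs(W[...,0]-492)<40)&(np.abs(W[...,1]-156)<40)
print(cv2.minAreaRect(W[m][:,:2].astype(np.float32)))
c=cap('top','top9.png');W=pts(c);print(robust(W,(497,8),180,200,42.5,6))
E
```

```text
time: 32.4
tool_pos: [532.2, 28.0, 143.4]
tcp_rot: [-3.14, 0.002, -2.616]
contact_force: [4.9, 1.4, 4.1]
grip_width: 10.9
tool_pos: [496.3, 47.8, 300.8]
tcp_rot: [-3.141, -0.0, -1.572]
contact_force: [0.3, 0.1, -0.3]
grip_width: 48.6
[[-173.   455.1    7.   186.2   41.9]
 [-143.   465.   -17.5  185.7   41.1]
 [-113.   481.4  -30.3  187.3   41.5]
 [ -83.   502.5  -33.8  187.9   42.3]
 [ -53.   523.4  -26.3  187.8   43.4]
 [ -23.   537.9   -9.   188.5   44.4]
 [   7.   542.    13.9  190.3   45.5]
 [  37.   533.1   35.8  190.3   45.7]
 [  67.   514.2   49.4  188.9   44.9]
 [  97.   491.1   51.6  188.2   44.1]
 [ 127.   470.7   42.6  188.4   43.6]
 [ 157.   457.5   24.3  187.4   42.9]]
(array([498.7,   9.3]), np.float64(43.36292944412411), 1387, array([ 66, 199, 204, 193, 190, 172, 175, 188]))
((492.3465881347656, 156.12680053710938), (10.568678855895996, 61.25312042236328), 65.08334350585938)
(array([497.6,  10.2]), np.float64(43.33343960164937), 86, array([22, 26, 12,  0,  1, 14, 11,  0]))
```

View pics/wrist9.png

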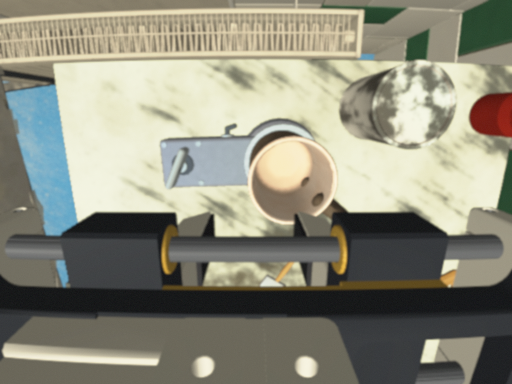

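The mug rim is at (293,179), flat and about 3 mm from the wheel centre. The key is still at 65°, and the gripper is clear and about 110 mm above the mug. I'll hand it in.

```bash
python3 -c "
from plant import bot
print(bot.close_job(), bot.get_obs()['time'])"
```

```text
the job is handed in; nothing more can be done
the job is handed in; nothing more can be done
```

The key is wound to its stop and the mug stands upright on the wheel, about 3 mm off centre against the 9.5 mm limit. I handed the job in about 35 s into the 67 s; no verdict was reported.

- **Key:** my first grip caught the stem (16.8 mm opening), so I regripped 7 mm higher on the wings. I turned it about 205° clockwise in stages until the moment jumped to 0.6 N m. The pictures show it turned 203° (3.55 rad), and it still held that angle in the last look.
- **Mug:** it sagged about 0.1 rad in the wall grip. I lowered it slowly until it pressed flat on the wheel, with at most about 20 N shown at the wrist, and let go.
- **Centring:** it first stood about 7 mm off centre, so I closed the jaws on the wall to slide it across and let go again.
- **Last checks:**
  - The wrist camera puts the mug axis at (498.7, 9.3) and the wheel centre at about (496.3, 7.3).
  - The top camera differs from the wrist camera by about 1 mm on each axis for the mug, and the views spread by 1–2 mm on the wheel centre. Calibration is good to about 2 mm.
  - The rim is level within measurement bias and at the height expected for a foot flat on the wheel.
  - The gripper is clear of everything. I kept every path clear of the tin, jar and beaker, but I did not measure their positions again at the end.

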